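Bolt the spin dryer's lid and hold its run lever

TASK

Give the small spin dryer a run: first slide the barrel bolt on its deck fully home through the keeper on the lid. Only then press the spring-loaded hold-to-run lever half-way down, so that it is level, never to the bottom where it trips out, and keep it there for at least three seconds. Finish with the fingers still holding the lever level; let nothing go at the end, and leave the things round about where they stand.

Things in the scene. Friction and masses are not known exactly. Their poses are not given: they have to be found in the camera images.
- spinner: Countertop spin dryer, white rounded box 200 (x) x 300 (y) x 125 mm high, fixed. Origin under its centre at worktop height; -x is its front (to the robot), +y its left. On the flat deck (125 mm up): round grey lid, closed and fixed, 140 mm wide, 23 mm high; along the front edge a steel barrel bolt (straps 24 mm high); at the right end the lever between two dark cheeks 52 mm high.
- keeper (a point): Middle of the steel loop on the lid's front tab that takes the bolt, on the bolt's axis, 12 mm above the deck; loop 24 mm high, 27 mm (x) by 18 mm (y). Beware: behind and above, from about x = 0.58 on, a wall shelf hangs less than 0.6 m over the worktop; a high wrist swung out in a wide arc can strike it.
- level_mark (a point): Middle of the top edge of the thin upright steel plate (24 mm long, 4 mm thick, 46 mm above the deck) beside the lever's arm on the lid's side. When the lever is level, the arm's top is flush with it.
- bolt (a joint): Slide of the barrel bolt in m along the dryer's +y (to its left): 0 fully drawn back, 0.045 fully home, with the tip about 13 mm out past the keeper. Starts 0 to 0.012. Needs about 2 N; stays where it is left.
- bolt_knob (a point): Point on the axis of the bolt's upright steel knob, 42 mm above the deck. The knob is a round post 14 mm in diameter, with a head 17 mm wide; its top is 18 mm above this point and it is free to grasp or push down to 25 mm above the deck. It moves with the bolt; axes parallel to the dryer's.
- hold_lever (a joint): Angle of the lever in rad, pivot at its rear end, running along the dryer's y: 0 released (tilted up by 0.25 toward the front), 0.25 level (half-way, the run position), 0.5 at the bottom stop. A spring always drives it back up: pressed down on the paddle it takes about 4 N to start it, 8 N at half-way and 11 N at the bottom.
- paddle_top (a point): Centre of the top face of the grey paddle at the lever's front end, 105 mm before the pivot, which is 40 mm above the deck. Paddle 44 mm long (x), 34 mm wide (y), 12 mm thick; arm behind it 14 mm wide. It moves with the lever, about 26 mm down and nearly straight from released to level, where it is 46 mm above the deck.
- thread_spool_1: small standing spool of thread, 28x41x42 mm, on the dryer's deck between lid and lever: a bystander; origin at the centre of its underside.
- stain_bar: rounded bar of stain soap, 52x77x26 mm, on the worktop left of the dryer: a bystander; origin at the centre of its underside.
- timer: round kitchen timer, 69x68x72 mm, on the worktop right of the dryer: a bystander; origin at the centre of its underside.
- peg_2: wooden clothes peg, 15x72x12 mm, lying on the worktop in front of the dryer: a bystander; origin at the centre of its underside.
- nail_brush: small nail brush, 30x85x23 mm, on the worktop in front of the dryer: a bystander; origin at the centre of its underside.

How it is judged:
By the outcome, as a careful person would: the job done as asked, in the order asked, and still so for the second after the job is handed in, while the arm keeps its last pose, push and grip.
It also fails if it takes over 43 s, if anything falls off the work surface, if the arm or the gripper's body presses on something with over 40 N, if the wrist force passes 120 N, or if a joint passes its speed limit or range.

ROBOT

A 6-joint arm with a two-finger parallel gripper is mounted at the origin on a cart in front of the work surface, level with it; the furniture and walls round the work are solid. World frame = base frame: x ahead of the robot, y to its left, z up, the work surface at z = 0. Lengths are in mm, angles in degrees, forces in N, time in s.
With the tool pointing down it reaches from about 300 to 850 mm from the base axis. Payload 4.2 kg.
Tool frame: the origin (TCP) lies at the very end of the fingers, on their centre line; the grasp point (between the pads) lies 19 mm behind it (env.grasp_offset is the distance from the TCP to the grasp point, in mm); z points along the fingers, y is the line along which they close (so a half turn about z gives the same grasp; the last joint's range is limited). The gripper opens to 91 mm and grips with 3 to 60 N. Pads are 32 mm wide; open, the fingers measure 118 mm over their backs; the gripper's body (76 mm by 178 mm) begins 60 mm behind the grasp point.
Start: joints at [67.724, 18.312, 89.639, -0, 72.044, -1.146], TCP at [207.289, 536.353, 213.976] pointing down, gripper open.
Joint ranges: [-177.97, 177.97], [-48.28, 115.42], [12.27, 149.76], [-77.06, 257.06], [2.81, 150.46], [-146.56, 146.56]. Speed limits (degrees/s): [147.25, 147.25, 180, 180, 180, 180].

INTERFACE

Orientations are given as [roll, pitch, yaw] about the fixed x, y, z axes, in that order (R = Rz(yaw) Ry(pitch) Rx(roll)).
In Python, from workcell import env, eyes gives the robot as it stands.
- The arm moves only by the tool send_rows, never from a script. Its arguments are lists of equal length, an entry for each row: "grip": the opening, from -1 (shut) to 1 (fully open), so that 0 is half open; "xyz": the shift along the world's x, y, z in m, a list of three; "yaw": the turn about the world's z in degrees. A call has 1 to 8 rows; each row is the pose to reach, as a shift and turn from the pose commanded when the call began; what a row does not reach only later rows make up. A row lasts 1/12 s, in which the tool goes at most 41.7 mm and 7.16 degrees, less where a joint would pass 70% of its speed; a pose out of reach is approached as far as the arm can. A call with a gripper value outside its range is refused whole. The fingers move at their own pace and stop on an object; "grip_force" is the grip in N (left out, the last holds). Time passes only in rows, so rows that repeat a pose let the fingers close. It gives the time, the measured TCP pose, the force, the opening and the grip force at its end, in the units of the state.
- env.state(): the state, without advancing time (a new reading comes with each control period).
- eyes.grab_frame(name): name is "side" or "top"; returns a dict with "frame" (384x512x3 uint8, red, green, blue), "fx", "fy", "cx", "cy" (pixels), "pose" (4x4, takes a point from camera to world coordinates). Camera axes: x right, y down, z forward; pixel columns grow to the right and rows downward; lengths in mm; the calibration is good to about 2 mm. A picture is of the moment at which its call begins. There is no depth.
- env.job_done(): hands the job in; it is judged then, once.
The state is a dict: "time_s": time; "qpos": joint angles; "qvel": joint speeds; "effort": joint torques, N m; "ee_pos": TCP position; "ee_rot": TCP orientation; "force": force on the tool from outside, world axes, zero at the start; "torque": the same for the moment, N m; "gripper_width": finger opening in mm; "gripper_force": force on a finger pad.
Only numpy, scipy, OpenCV 4.12 (cv2) and the standard library are available. Lean on these libraries where they do the work, as an engineer would, in place of code of your own. Each camera call takes 0.05 s, during which the arm holds its last target. There are 200 camera calls.

## Working session

There is one attempt and no reset: what is moved stays moved. The work goes in short steps, Python scripts to look and compute and a tool call to move; the robot and the scene stay as the last step left them, time stands still between calls to the robot, and variables do not carry over. Pictures are saved under pics/ and viewed, at most 10 in all, crops included, and the job is handed in when it is done.

Besides the shell and the picture viewer there is one more tool, called as a command line: name --pt "numbers of a row" for each row, then --argument value for the rest. send_rows: Moves the arm, as the interface text tells. Its arguments: {"type":"object","properties":{"grip":{"type":"array"},"xyz":{"type":"array"},"yaw":{"type":"array"},"grip_force":{"type":"number"}},"required":["grip","xyz","yaw"]}

```bash
mkdir -p pics
python3 - <<'E'
from workcell import env,eyes
import cv2,numpy as np
for n in("side","top"):
    f=eyes.grab_frame(n);cv2.imwrite(f"pics/{n}0.png",cv2.resize(f["frame"][:,:,::-1],(800,600),interpolation=cv2.INTER_CUBIC));print(n,f["fx"],f["fy"],f["cx"],f["cy"],np.round(f["pose"],3).tolist())
s=env.state();print(s["ee_pos"],s["ee_rot"],s["gripper_width"],s["time_s"])
E
```

```text
side 405.9190540455524 405.9190540455524 256.733919437053 188.66131153669895 [[0.823, -0.287, 0.49, -115.398], [-0.568, -0.411, 0.713, -803.375], [-0.004, -0.865, -0.501, 749.327], [0.0, 0.0, 0.0, 1.0]]
top 367.6756327362127 367.6756327362127 254.0542757412755 191.82536822333736 [[0.197, -0.957, 0.211, 297.855], [-0.98, -0.194, 0.038, 32.057], [0.005, -0.214, -0.977, 953.002], [0.0, 0.0, 0.0, 1.0]]
[207.1373629  535.95854604 213.22134544] [-1.79914719e+02 -4.64182365e-04  1.58871280e+02] 91.26572759560996 0.1
```

View pics/side0.png

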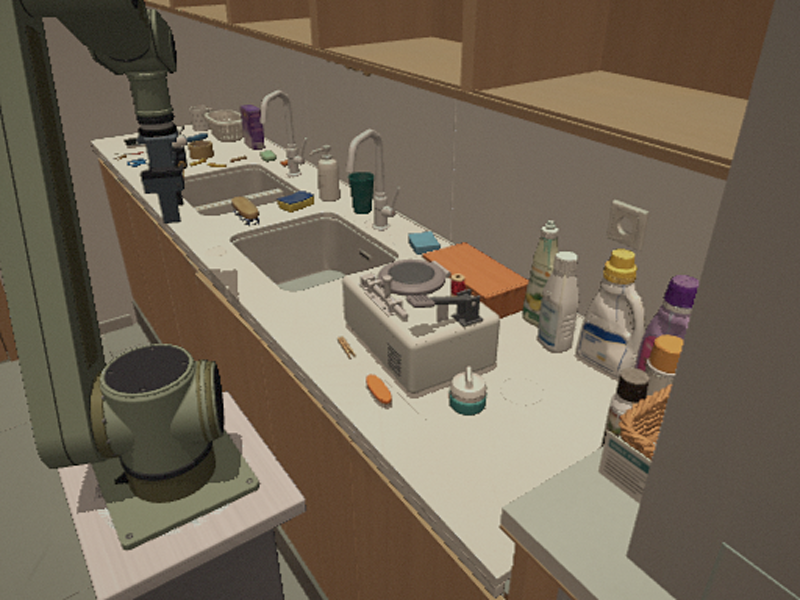

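View pics/top0.png

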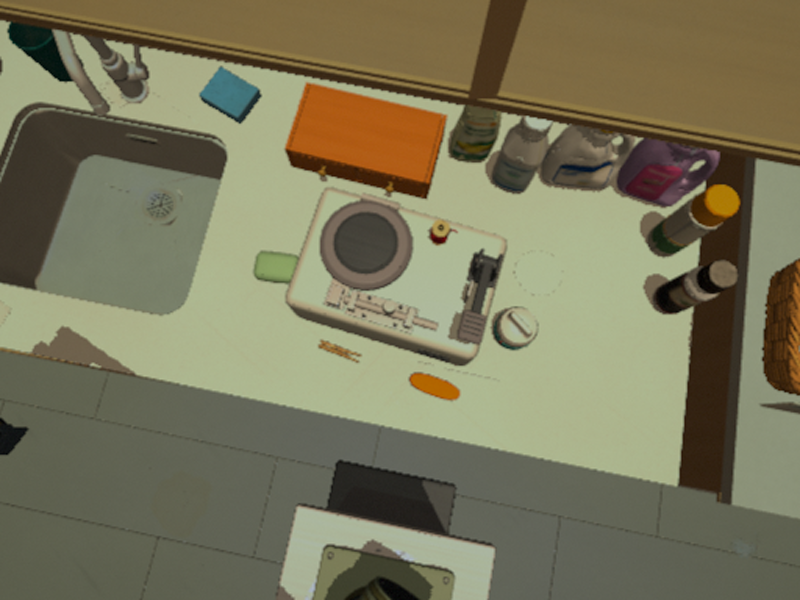

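Both views show the dryer. Side view: the lever is at (450,300) and the bolt at (375,285). Top view: the bolt knob is at about (390,307), the paddle at (472,328) and the dryer corners at about (328,190), (505,238), (470,360) and (290,305). I'll zoom in on each.

Run:
```python
from workcell import eyes
import cv2
f=eyes.grab_frame("top")["frame"][:,:,::-1];cv2.imwrite("pics/topc.png",cv2.resize(f[115:235,180:340],(800,600),interpolation=cv2.INTER_CUBIC))
f=eyes.grab_frame("side")["frame"][:,:,::-1];cv2.imwrite("pics/sidec.png",cv2.resize(f[160:250,210:330],(800,600),interpolation=cv2.INTER_CUBIC))
```

```text
(no output)
```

View pics/topc.png

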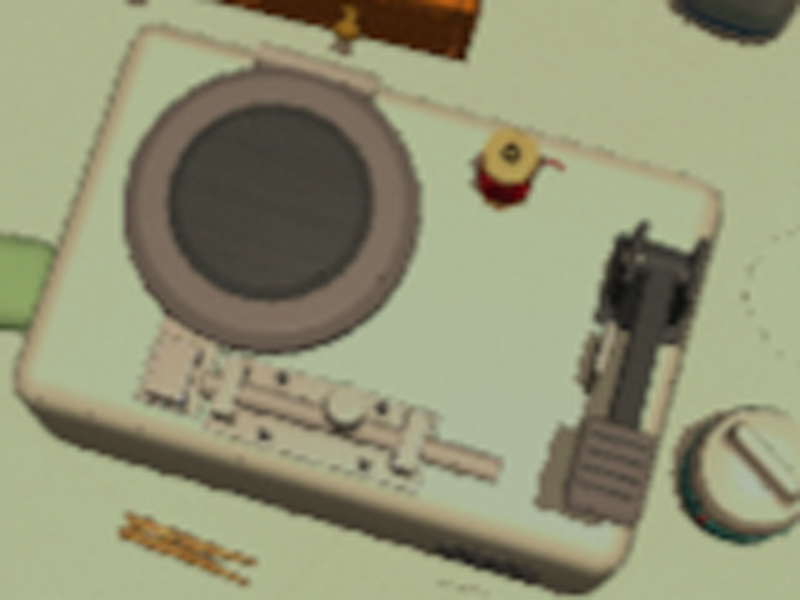

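View pics/sidec.png

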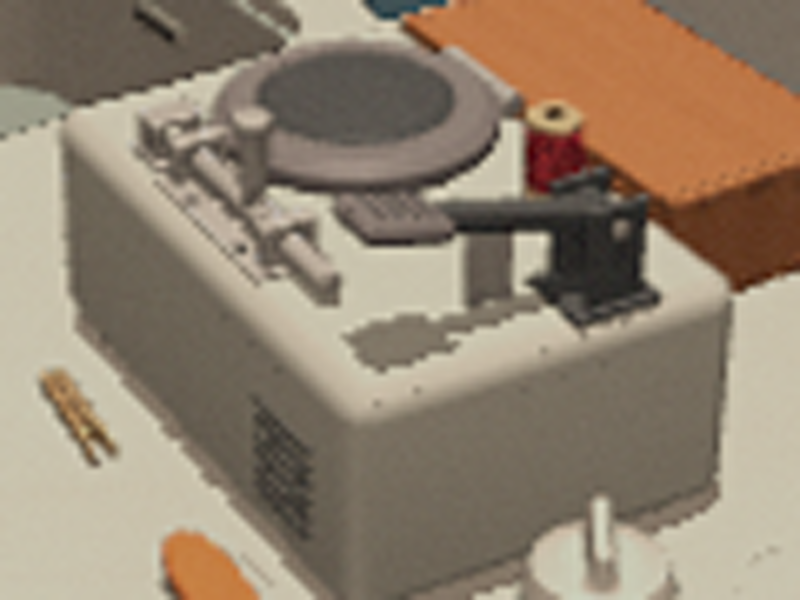

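Crops: the knob top is at (347,402) in top and (253,118) in side. The paddle top is at (611,463) in top and (398,212) in side. The lid disc centre is at (270,202) and (358,98).

```bash
cat > h.py <<'E'
import numpy as np
from workcell import env,eyes
def ray(f,u,v):
    P=np.array(f["pose"]);d=P[:3,:3]@[(u-f["cx"])/f["fx"],(v-f["cy"])/f["fy"],1];return P[:3,3],d/np.linalg.norm(d)
def atz(f,u,v,z):
    o,d=ray(f,u,v);return o+d*(z-o[2])/d[2]
def tri(rs):
    A=sum(np.eye(3)-np.outer(d,d) for o,d in rs);b=sum((np.eye(3)-np.outer(d,d))@o for o,d in rs);return np.linalg.solve(A,b)
E
python3 - <<'E'
from h import *
np.set_printoptions(precision=1,suppress=True)
t=eyes.grab_frame("top");s=eyes.grab_frame("side")
T=lambda u,v:(180+u/5-.4,115+v/5-.4)
S=lambda u,v:(210+u/6.667-.4,160+v/6.667-.4)
for n,a,b,z in(("knob",(347,402),(253,115),185),("paddle",(611,463),(398,213),197),("lid",(270,202),(358,98),148),("spool",(512,152),(555,115),167)):
    print(n,atz(t,*T(*a),z),atz(s,*S(*b),z),tri([ray(t,*T(*a)),ray(s,*S(*b))]))
# bolt axis z=137 top: right tip and keeper, arm rear
for n,a,z in(("boltR",(498,467),137),("keeper",(218,385),145),("armRear",(668,262),171),("armF",(628,420),190),("plate",(597,362),171),("dl",(150,35),122),("dr",(712,190),122),("timer",(755,470),72)):
    print(n,atz(t,*T(*a),z))
E
```

```text
knob [454.7  70.9 185. ] [453.8  71.5 185. ] [454.1  71.1 185.2]
paddle [448.6 -43.  197. ] [443.7 -49.6 197. ] [449.1 -43.2 192.2]
lid [547.  126.1 148. ] [541.  114.5 148. ] [549.7 126.9 139.9]
spool [585.8  22.  167. ] [583.7  21.1 167. ] [585.5  22.3 166.1]
boltR [448.7   0.7 137. ]
keeper [459.  131.3 145. ]
armRear [547.7 -54.9 171. ]
armF [469.6 -47.6 190. ]
plate [496.7 -31.9 171. ]
dl [626.  203.5 122. ]
dr [602.5 -75.1 122. ]
timer [ 484.  -124.6   72. ]
```

Estimated pose: dryer yaw ≈ −4.9°, knob (454, 71), paddle top (449, −43, about 196). I'll move above the knob with the tool yaw at 175°.

send_rows --grip '[0.6,0.3,0.1,0.1,0.1,0.1,0.1,0.1]' --pt "0.01 -0.019 0.002" --pt "0.026 -0.049 0.005" --pt "0.044 -0.083 0.01" --pt "0.062 -0.117 0.01" --pt "0.08 -0.151 0.01" --pt "0.098 -0.185 0.01" --pt "0.116 -0.219 0.01" --pt "0.134 -0.253 0.01" --yaw '[1,2,3,4,5,6,7,8]' --grip_force 10

```text
time_s: 0.97
ee_pos: [341.7, 281.6, 224.1]
ee_rot: [180.0, 0.0, 167.0]
force: [0.9, 0.8, -0.5]
gripper_width: 50.3
gripper_force: 0.0
```

send_rows --grip '[0.1,0.1,0.1,0.1,0.1,0.1,0.1,0.1]' --pt "0.018 -0.034 0" --pt "0.036 -0.068 0" --pt "0.054 -0.102 0" --pt "0.072 -0.136 0" --pt "0.09 -0.17 0" --pt "0.103 -0.195 0" --pt "0.113 -0.212 0" --pt "0.113 -0.212 0" --yaw '[1,2,3,4,5,6,7,8.2]'

```text
time_s: 1.63
ee_pos: [456.0, 68.5, 224.0]
ee_rot: [-179.9, 0.1, 174.9]
force: [0.1, 0.4, 0.3]
gripper_width: 50.4
gripper_force: 0.0
```

Run:
```python
from h import *
import cv2
s=env.state();print(s["ee_pos"],s["ee_rot"],s["gripper_width"],s["time_s"],s["force"],s["qpos"])
f=eyes.grab_frame("side")["frame"][:,:,::-1];cv2.imwrite("pics/s1.png",cv2.resize(f[130:250,190:350],(800,600),interpolation=cv2.INTER_CUBIC))
```

```text
[455.97710088  68.48452137 223.95886414] [-1.79941661e+02  7.36732530e-02  1.74894267e+02] 50.35245462608368 1.6333 [0.09449054 0.37963495 0.27555928] [ 7.16533552e+00  7.55689629e+00  1.02598234e+02 -7.74340765e-02
  6.97852957e+01 -7.77021756e+01]
```

View pics/s1.png

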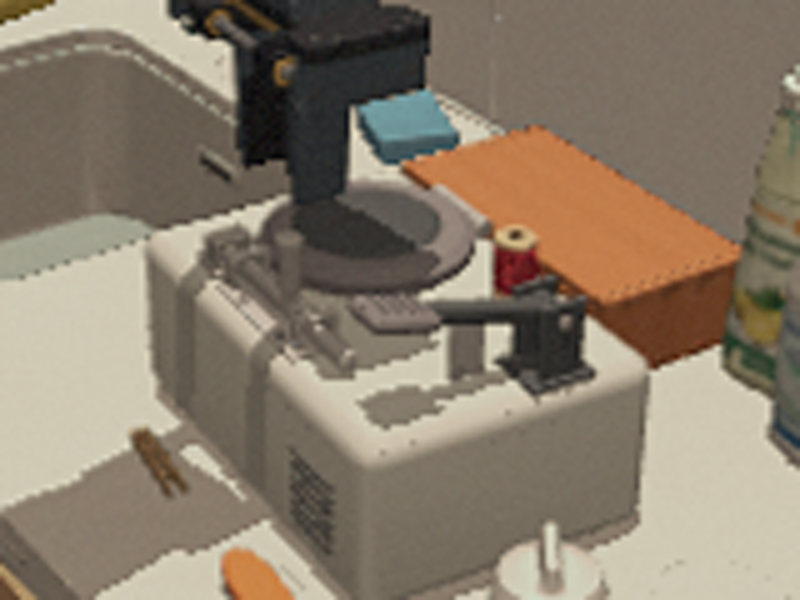

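The fingers hang over the knob, which sits at (288,245) with the finger end at (320,190). I'll descend, then close.

send_rows --grip '[0.1,0.1,0.1,0.1,0.1,0.1,0.1,0.1]' --pt "-0.001 0.002 -0.01" --pt "-0.001 0.002 -0.02" --pt "-0.001 0.002 -0.03" --pt "-0.001 0.002 -0.04" --pt "-0.001 0.002 -0.05" --pt "-0.001 0.002 -0.06" --pt "-0.001 0.002 -0.067" --pt "-0.001 0.002 -0.067" --yaw '[0,0,0,0,0,0,0,0]'

```text
time_s: 2.35
ee_pos: [451.5, 73.9, 154.8]
ee_rot: [-180.0, -0.2, 175.1]
force: [-1.0, -0.1, 0.1]
gripper_width: 50.2
gripper_force: 0.0
```

send_rows --grip '[-0.3,-0.5,-0.7,-0.8,-0.8,-0.8,-0.8,-0.8]' --pt "0 0 0" --pt "0 0 0" --pt "0 0 0" --pt "0 0 0" --pt "0 0 0" --pt "0 0 0" --pt "0 0 0" --pt "0 0 0" --yaw '[0,0,0,0,0,0,0,0]' --grip_force 15

```text
time_s: 3.02
ee_pos: [453.6, 73.0, 157.3]
ee_rot: [-180.0, 0.1, 175.1]
force: [0.0, -1.9, 2.6]
gripper_width: 15.2
gripper_force: 15.0
```

Knob gripped. Next I slide the bolt home.

send_rows --grip '[-0.8,-0.8,-0.8,-0.8,-0.8,-0.8,-0.8,-0.8]' --pt "0 0.004 0" --pt "0.001 0.008 0" --pt "0.001 0.012 0" --pt "0.001 0.016 0" --pt "0.002 0.02 0" --pt "0.002 0.024 0" --pt "0.002 0.028 0" --pt "0.002 0.028 0" --yaw '[0,0,0,0,0,0,0,0]'

```text
time_s: 3.68
ee_pos: [456.4, 102.5, 157.3]
ee_rot: [179.9, 0.1, 175.1]
force: [3.4, 0.5, 4.1]
gripper_width: 15.4
gripper_force: 15.0
```

send_rows --grip '[-0.8,-0.8,-0.8,-0.8,-0.8,-0.8,-0.8,-0.8]' --pt "0 0.002 0" --pt "0 0.004 0" --pt "0 0.006 0" --pt "0.001 0.008 0" --pt "0.001 0.009 0" --pt "0.001 0.009 0" --pt "0.001 0.009 0" --pt "0.001 0.009 0" --yaw '[0,0,0,0,0,0,0,0]'

```text
time_s: 4.35
ee_pos: [456.6, 105.7, 157.2]
ee_rot: [-179.4, 0.1, 175.2]
force: [4.1, -16.7, 7.0]
gripper_width: 16.1
gripper_force: 15.0
```

The bolt stopped with 17 N at about 34 mm of travel. I'll release, lift and check.

send_rows --grip '[-0.4,0,0.1,0.1,0.1,0.1,0.1,0.1]' --pt "0 -0.002 0" --pt "0 -0.003 0" --pt "0 -0.003 0" --pt "0 -0.003 0" --pt "0 -0.003 0.02" --pt "0 -0.003 0.04" --pt "0 -0.003 0.06" --pt "0 -0.003 0.08" --yaw '[0,0,0,0,0,0,0,0]'

```text
time_s: 5.02
ee_pos: [455.5, 107.8, 237.3]
ee_rot: [180.0, -0.1, 175.1]
force: [0.9, 0.7, 0.2]
gripper_width: 50.1
gripper_force: 0.0
```

send_rows --grip '[-0.3,-0.6,-1,-1,-1,-1,-1,-1]' --pt "0 -0.02 0.01" --pt "0 -0.045 0.01" --pt "0 -0.07 0.01" --pt "0 -0.095 0.01" --pt "0 -0.12 0.01" --pt "0 -0.14 0.01" --pt "0 -0.15 0.01" --pt "0 -0.15 0.01" --yaw '[0,0,0,0,0,0,0,0]' --grip_force 30

```text
time_s: 5.68
ee_pos: [456.0, -43.6, 246.6]
ee_rot: [180.0, -0.1, 174.9]
force: [0.1, -0.1, -0.7]
gripper_width: 1.0
gripper_force: 0.0
```

Run:
```python
from h import *
import cv2
s=env.state();print(s["ee_pos"],s["ee_rot"],s["gripper_width"],s["time_s"],s["force"])
a=eyes.grab_frame("side")["frame"][:,:,::-1];b=eyes.grab_frame("top")["frame"][:,:,::-1]
r=lambda i:cv2.resize(i,(400,300),interpolation=cv2.INTER_CUBIC)
cv2.imwrite("pics/c2.png",np.vstack([cv2.resize(b[165:210,200:320],(800,300),interpolation=cv2.INTER_CUBIC),np.hstack([r(a[165:210,225:285]),r(a[140:230,220:340])])]))
```

```text
[456.0131051  -43.58046848 246.6049716 ] [ 1.79983628e+02 -5.99202709e-02  1.74938582e+02] 0.9600824786753149 5.6833 [ 0.13244009 -0.10848356 -0.66840666]
```

View pics/c2.png

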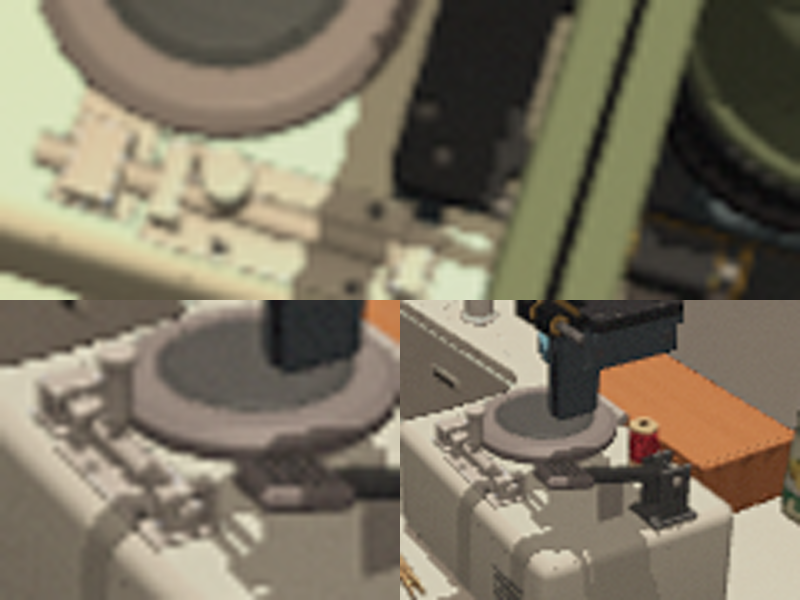

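The bolt tip sticks out past the keeper: tip at (38,150), loop at (95,165), knob hard against the strap. It is home. I'll now go down onto the paddle.

send_rows --grip '[-1,-1,-1,-1,-1,-1,-1,-1]' --pt "-0.008 -0.0015 -0.005" --pt "-0.008 -0.0015 -0.015" --pt "-0.008 -0.0015 -0.025" --pt "-0.008 -0.0015 -0.034" --pt "-0.008 -0.0015 -0.042" --pt "-0.008 -0.0015 -0.046" --pt "-0.008 -0.0015 -0.046" --pt "-0.008 -0.0015 -0.046" --yaw '[0,0,0,0,0,0,0,0]'

```text
time_s: 6.45
ee_pos: [448.3, -44.0, 201.1]
ee_rot: [180.0, -0.0, 175.1]
force: [-0.4, 0.7, 2.6]
gripper_width: 0.4
gripper_force: 1.0
```

send_rows --grip '[-1,-1,-1,-1,-1,-1,-1,-1]' --pt "0 0 -0.002" --pt "0 0 -0.004" --pt "0 0 -0.006" --pt "0 0 -0.008" --pt "0 0 -0.01" --pt "0 0 -0.012" --pt "0 0 -0.012" --pt "0 0 -0.012" --yaw '[0,0,0,0,0,0,0,0]'

```text
time_s: 7.12
ee_pos: [448.0, -44.2, 188.9]
ee_rot: [-180.0, -0.0, 175.1]
force: [-2.8, 1.0, 4.2]
gripper_width: 0.4
gripper_force: 2.3
```

Contact came at z ≈ 201, as the model predicts with the finger's front edge touching first. I'll continue toward z ≈ 172.

send_rows --grip '[-1,-1,-1,-1,-1,-1,-1,-1]' --pt "0 0 -0.002" --pt "0 0 -0.004" --pt "0 0 -0.006" --pt "0 0 -0.008" --pt "0 0 -0.01" --pt "0 0 -0.012" --pt "0 0 -0.0135" --pt "0 0 -0.0135" --yaw '[0,0,0,0,0,0,0,0]'

```text
time_s: 7.78
ee_pos: [447.1, -44.1, 175.2]
ee_rot: [-180.0, -0.2, 175.1]
force: [-5.5, 0.7, 6.5]
gripper_width: 0.3
gripper_force: 3.2
```

send_rows --grip '[-1,-1,-1,-1]' --pt "0 0 -0.001" --pt "0 0 -0.002" --pt "0 0 -0.003" --pt "0 0 -0.003" --yaw '[0,0,0,0]'

```text
time_s: 8.12
ee_pos: [447.1, -44.1, 172.3]
ee_rot: [-180.0, -0.2, 175.1]
force: [-4.7, -0.1, 5.9]
gripper_width: 0.4
gripper_force: 3.4
```

Run:
```python
from h import *
import cv2
s=env.state();print(s["ee_pos"],s["ee_rot"],s["time_s"],s["force"])
a=eyes.grab_frame("side")["frame"][:,:,::-1]
cv2.imwrite("pics/c3.png",cv2.resize(a[180:225,255:315],(800,600),interpolation=cv2.INTER_CUBIC))
```

```text
[447.08442479 -44.10346416 172.31217982] [-1.79999004e+02 -1.55574943e-01  1.75072239e+02] 8.1167 [-4.65648581 -0.13374609  5.87650639]
```

View pics/c3.png

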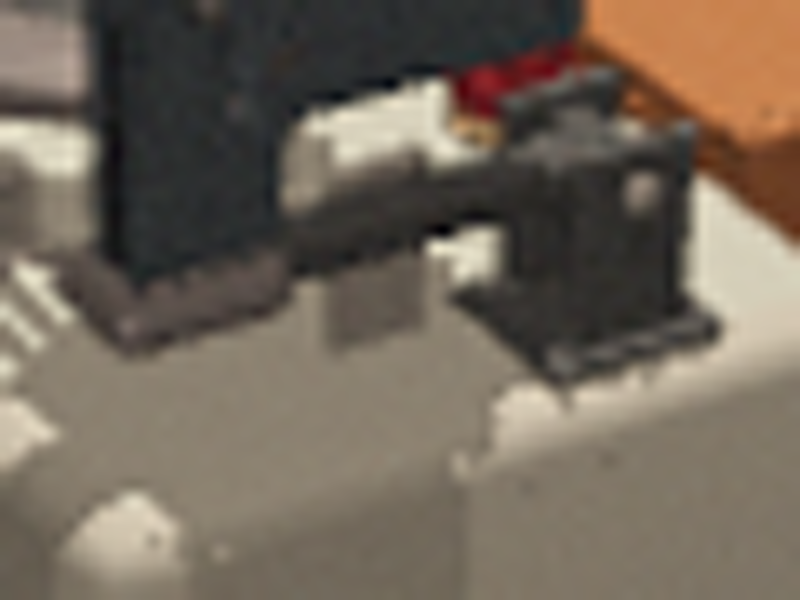

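The lever looks almost level, with the plate top showing at (380,165) just above the arm. I'll compare the paddle and arm edges with the projected level lever.

Run:
```python
from h import *
f=eyes.grab_frame("side");P=np.linalg.inv(f["pose"])
def px(p):
    q=P[:3,:3]@p+P[:3,3];return np.array([((f["fx"]*q[0]/q[2]+f["cx"])+.4-255)*13.33,((f["fy"]*q[1]/q[2]+f["cy"])+.4-180)*13.33])
ex=np.array([.9963,-.0854,0]);ey=np.array([.0854,.9963,0]);c=np.array([448,-44.5,0])
for a in(-.08,-.04,0,.04,.08):  # angle below level
    L=lambda r,y,h:px(c+ex*(105-r*np.cos(a)-h*np.sin(a))+ey*y+np.array([0,0,165-r*np.sin(a)+h*np.cos(a)]))
    A=[L(125,-17,-6),L(84,-17,-6),L(80,-7,-6),L(45,-7,-6)]
    print(a,[x.round().tolist() for x in A],"slopes pad %.3f arm %.3f"%tuple((q[1]-p[1])/(q[0]-p[0]) for p,q in((A[0],A[1]),(A[2],A[3]))))
print("deck",[px(c+ex*x+ey*-35+[0,0,125]).round().tolist() for x in(0,60)])
```

```text
-0.08 [[155.0, 325.0], [326.0, 285.0], [317.0, 259.0], [457.0, 227.0]] slopes pad -0.233 arm -0.230
-0.04 [[155.0, 346.0], [326.0, 299.0], [317.0, 272.0], [458.0, 234.0]] slopes pad -0.274 arm -0.271
0 [[155.0, 367.0], [327.0, 313.0], [317.0, 285.0], [458.0, 241.0]] slopes pad -0.316 arm -0.313
0.04 [[156.0, 387.0], [327.0, 326.0], [318.0, 298.0], [459.0, 248.0]] slopes pad -0.356 arm -0.354
0.08 [[158.0, 407.0], [329.0, 339.0], [319.0, 311.0], [460.0, 255.0]] slopes pad -0.397 arm -0.395
deck [[283.0, 522.0], [527.0, 441.0]]
```

send_rows --grip '[-1,-1,-1,-1,-1,-1,-1,-1]' --pt "0 0 -0.0005" --pt "0 0 -0.001" --pt "0 0 -0.001" --pt "0 0 -0.001" --pt "0 0 -0.001" --pt "0 0 -0.001" --pt "0 0 -0.001" --pt "0 0 -0.001" --yaw '[0,0,0,0,0,0,0,0]'

```text
time_s: 8.88
ee_pos: [447.0, -44.1, 171.5]
ee_rot: [-180.0, -0.2, 175.1]
force: [-5.5, -0.1, 8.4]
gripper_width: 0.3
gripper_force: 3.8
```

The paddle's edge slope (−0.303) was about 0.01 rad short of level before the last millimetre, and the force is now 8.4 N against the 8 N expected. I'll go down 0.5 mm more and hold.

send_rows --grip '[-1,-1,-1,-1,-1,-1,-1,-1]' --pt "0 0 -0.0005" --pt "0 0 -0.0005" --pt "0 0 -0.0005" --pt "0 0 -0.0005" --pt "0 0 -0.0005" --pt "0 0 -0.0005" --pt "0 0 -0.0005" --pt "0 0 -0.0005" --yaw '[0,0,0,0,0,0,0,0]'

```text
time_s: 9.55
ee_pos: [447.0, -44.1, 171.2]
ee_rot: [-180.0, -0.1, 175.1]
force: [-5.7, 0.2, 9.0]
gripper_width: 0.4
gripper_force: 4.3
```

Run:
```python
from h import *
import cv2
s=env.state();print(s["ee_pos"],s["time_s"],s["force"])
a=np.mean([eyes.grab_frame("side")["frame"][:,:,::-1].astype(float) for _ in range(4)],0).astype(np.uint8)
cv2.imwrite("pics/c4.png",cv2.resize(a[180:225,255:315],(800,600),interpolation=cv2.INTER_CUBIC))
```

```text
[446.99218203 -44.0888146  171.23334844] 9.55 [-5.74702566  0.21967072  8.98141294]
```

View pics/c4.png

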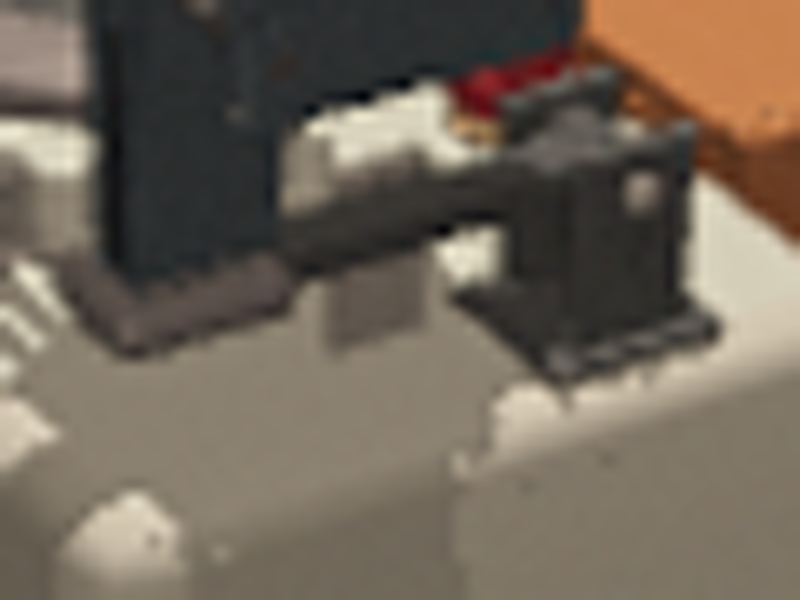

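The lever is level: paddle edge (135,352) to (290,305), and the arm parallel to the plate top at (330,185) to (425,150). Now I hold.

send_rows --grip '[-1,-1,-1,-1,-1,-1,-1,-1]' --pt "0 0 0" --pt "0 0 0" --pt "0 0 0" --pt "0 0 0" --pt "0 0 0" --pt "0 0 0" --pt "0 0 0" --pt "0 0 0" --yaw '[0,0,0,0,0,0,0,0]'

```text
time_s: 10.42
ee_pos: [447.0, -44.1, 171.2]
ee_rot: [-180.0, -0.1, 175.1]
force: [-6.3, 0.5, 9.1]
gripper_width: 0.4
gripper_force: 4.3
```

send_rows --grip '[-1,-1,-1,-1,-1,-1,-1,-1]' --pt "0 0 0" --pt "0 0 0" --pt "0 0 0" --pt "0 0 0" --pt "0 0 0" --pt "0 0 0" --pt "0 0 0" --pt "0 0 0" --yaw '[0,0,0,0,0,0,0,0]'

```text
time_s: 11.08
ee_pos: [447.0, -44.1, 171.2]
ee_rot: [-180.0, -0.1, 175.1]
force: [-6.4, 0.2, 8.2]
gripper_width: 0.4
gripper_force: 4.3
```

send_rows --grip '[-1,-1,-1,-1,-1,-1,-1,-1]' --pt "0 0 0" --pt "0 0 0" --pt "0 0 0" --pt "0 0 0" --pt "0 0 0" --pt "0 0 0" --pt "0 0 0" --pt "0 0 0" --yaw '[0,0,0,0,0,0,0,0]'

```text
time_s: 11.75
ee_pos: [447.0, -44.1, 171.2]
ee_rot: [-180.0, -0.1, 175.1]
force: [-5.6, 1.2, 8.4]
gripper_width: 0.2
gripper_force: 4.3
```

send_rows --grip '[-1,-1,-1,-1,-1,-1,-1,-1]' --pt "0 0 0" --pt "0 0 0" --pt "0 0 0" --pt "0 0 0" --pt "0 0 0" --pt "0 0 0" --pt "0 0 0" --pt "0 0 0" --yaw '[0,0,0,0,0,0,0,0]'

```text
time_s: 12.42
ee_pos: [447.0, -44.1, 171.2]
ee_rot: [-180.0, -0.1, 175.1]
force: [-6.0, -0.0, 9.5]
gripper_width: 0.2
gripper_force: 4.3
```

send_rows --grip '[-1,-1,-1,-1,-1,-1,-1,-1]' --pt "0 0 0" --pt "0 0 0" --pt "0 0 0" --pt "0 0 0" --pt "0 0 0" --pt "0 0 0" --pt "0 0 0" --pt "0 0 0" --yaw '[0,0,0,0,0,0,0,0]'

```text
time_s: 13.08
ee_pos: [447.0, -44.1, 171.2]
ee_rot: [-180.0, -0.1, 175.1]
force: [-5.1, 0.1, 8.7]
gripper_width: 0.3
gripper_force: 4.3
```

send_rows --grip '[-1,-1,-1,-1,-1,-1,-1,-1]' --pt "0 0 0" --pt "0 0 0" --pt "0 0 0" --pt "0 0 0" --pt "0 0 0" --pt "0 0 0" --pt "0 0 0" --pt "0 0 0" --yaw '[0,0,0,0,0,0,0,0]'

```text
time_s: 13.75
ee_pos: [447.0, -44.1, 171.2]
ee_rot: [-180.0, -0.1, 175.1]
force: [-5.5, 0.6, 8.5]
gripper_width: 0.4
gripper_force: 4.3
```

send_rows --grip '[-1,-1,-1,-1,-1,-1,-1,-1]' --pt "0 0 0" --pt "0 0 0" --pt "0 0 0" --pt "0 0 0" --pt "0 0 0" --pt "0 0 0" --pt "0 0 0" --pt "0 0 0" --yaw '[0,0,0,0,0,0,0,0]'

```text
time_s: 14.42
ee_pos: [447.0, -44.1, 171.2]
ee_rot: [-180.0, -0.1, 175.1]
force: [-6.6, 0.2, 8.6]
gripper_width: 0.4
gripper_force: 4.3
```

```bash
python3 -c "
from workcell import env
print(env.job_done())"
```

```text
the job is handed in; nothing more can be done
None
```

I slid the bolt home against its stop, with its tip out past the keeper. I then pressed the lever level, held it there for over 4.8 s, and handed the job in with the fingers still holding it; no result came back.

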